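# Snap the pivot clip onto the charging cradle's post with the fork tool

## Robot

A 6-joint arm with a two-finger parallel gripper is mounted at the origin on the work surface. World frame = base frame: x ahead of the robot, y to its left, z up, the work surface at z = 0. Lengths are in m, angles in degrees, forces in N, time in s.
With the tool pointing down it reaches from about 0.25 to 0.725 m from the base axis. Payload 9.7 kg.
Tool frame: the origin (TCP) lies midway between the tips of the shut fingers; the grasp point (between the pads) lies 19 mm behind it; z points along the fingers, y is the line along which they close (so a half turn about z gives the same grasp; the last joint's range is limited). The gripper opens to 85 mm and grips with 20 to 120 N. Pads are 22 mm wide; open, the fingers measure 114 mm over their backs; the gripper's body (76 mm by 85 mm) begins 54 mm behind the grasp point. The pads swing forward as they close: fully open they stand 13 mm farther back than shut.
Start: joints at [68.239, 4.979, 10.078, 95.1, 0, 90], TCP at [0.204, 0.511, 0.2] pointing down, gripper open.
Joint ranges: [-179.16, 179.16], [-48.56, 103.87], [-65.8, 70.77], [-126.05, 130.52], [-82.76, 87.17], [-180, 180]. Speed limits (degrees/s): [127.2, 127.2, 147.25, 180, 180, 180].

## Interface

Orientations are given as [roll, pitch, yaw] about the fixed x, y, z axes, in that order (R = Rz(yaw) Ry(pitch) Rx(roll)).
In Python, from workcell import * gives the robot as it stands.
- The arm moves only by the tool servo_tool, never from a script. Its argument "moves" is a list of rows, each a list of 4 numbers: the shift along the world's x, y, z in cm, then the turn about the world's z in rad. A call has 1 to 20 rows; each row is the pose to reach, as a shift and turn from the pose commanded when the call began; what a row does not reach only later rows make up. A row lasts 1/12 s, in which the tool goes at most 41.7 mm and 7.16 degrees, less where a joint would pass 70% of its speed; a pose out of reach is approached as far as the arm can. A call with a gripper value outside its range is refused whole. "claw" is the closure, from 0 (fully open) to 1 (shut), set as the call begins (left out, the last holds). The fingers move at their own pace and stop on an object; "force" is the grip in N (left out, the last holds). Time passes only in rows, so rows that repeat a pose let the fingers close. It gives the time, the measured TCP pose, the force, the opening and the grip force at its end, in the units of the state.
- get_obs(): the state, without advancing time (a new reading comes with each control period).
- camera(name): name is "side" or "top"; returns the picture (384x512x3 uint8, red, green, blue); there is no depth.
- get_calibration(name): a dict with "fx", "fy", "cx", "cy" (pixels), "rvec" (rotation vector, rad) and "tvec" (3), from world to camera coordinates, as OpenCV has them. Camera axes: x right, y down, z forward; pixel columns grow to the right and rows downward; lengths in m; the calibration is good to about 2 mm. A picture is of the moment at which its call begins. get_calibration takes no time and is no camera call.
- job_done(): hands the job in; it is judged then, once.
The state is a dict: "time": time; "q": joint angles; "qd": joint speeds; "joint_efforts": joint torques, N m; "ee_pos": TCP position; "tcp_rot": TCP orientation; "wrist_force": force on the tool from outside, world axes, zero at the start; "torque": the same for the moment, N m; "opening": finger opening in m; "grasp_force": force on a finger pad.
Only numpy, scipy, OpenCV 4.12 (cv2) and the standard library are available. Lean on these libraries where they do the work, as an engineer would, in place of code of your own. Each camera call takes 0.05 s, during which the arm holds its last target. There are 200 camera calls.

## Task

Pick up the fork tool by its upright handle and use its prongs to push the loose split clip along the cradle's deck, sideways into the groove of the post, until it snaps in; finish with the prongs pressing it firmly home with 12 to 22 N, and never push it with more than 22 N or touch it with the gripper. Then stand the fork upright on the birch top again, let go of it, and leave the remote, the controller grip and the console where they are.

Things in the scene. Friction and masses are not known exactly. Their poses are not given: they have to be found in the camera images.
- cradle: fixed white charging cradle. Flat deck 200 mm (its x) by 120 mm (y), top 20 mm above the birch. Origin: centre of its underside; z up; +x points from its open front to the upright dock blade (70 mm wide, 31 mm above the deck, x 83 to 93) at its far end.
- post (a point): where the axis of the cradle's steel post meets the deck's top, 50 mm along cradle +x; cradle axes. Groove: 10.5 mm between deck and the post's round head (20 mm wide, 6 thick). Neck in the groove: 14 mm wide, front (-x) a half round of radius 7 on the axis, straight sides to x 4.5, rear corners (radius 1.5), flat rear at x 6. The clip goes on from -x, moving in +x.
- clip: loose steel split clip, 32 g, 8 mm thick, flat on the deck 60 to 90 mm before the post, mouth (+x) roughly to the post. Origin: on its underside, at the post's axis when home (home: origin on post, same axes, web touching the neck). Web: x -15 to -7, 28 mm wide. Tail: 12 mm wide, x -33 to -15. Jaws: y 9 to 14 either side, to x 10.7. Prongs push on the web's rear shoulders.
- shoulders (a point): on the clip at x -15, y 0, mid-height (4 mm): line of the web's two flat rear shoulders, y 6 to 14 either side of the tail, where the prongs push.
- bumps (a point): on the clip at x 8.2, y 0, mid-height: between the jaws' inward bumps (radius 2.5, 10 mm apart) that must pass the 14 mm neck. Each jaw springs 2 mm out (3.5 N/mm); bumps meet the neck about 14 mm short of home and close behind it in the last 3.5 mm. The push is some 4 to 12 N, drops as they snap in, then rises steeply as the web meets the neck.
- fork: loose fork tool, 90 g, on the birch. Origin: underside, below the handle's middle; z up, +x along the prongs. Foot 40 (x) by 34 by 6 mm; upright black handle 30 (x) by 18 (y), up to 75 mm: grasp across y. Two prongs (6 by 6 mm, level with the underside, 17 mm gap to straddle the tail); their flat tips lie 42 to 62 mm ahead of the origin, clamped at a setting that differs and is not measured.
- remote: bystander: loose silver remote, 160 by 42 by 16 mm, lying on the birch on the other side of the cradle from the fork; origin: centre of its underside.
- grip: bystander: loose blue controller grip, 42 by 105 by 26 mm, lying beyond the cradle on the left; origin: centre of its underside.
- console: bystander: loose red handheld console, 170 by 86 by 16 mm, lying in the top one of the three mint green tiers far to the right (tiers' rim 109 mm high); origin: centre of its underside.
Mind the look-alikes: they are no part of the job. Of the things like the fork, leave any that is orange; of the rest the larger one is meant. Leave any yellow look-alike of the clip alone.

How it is judged (in metres and radians):
On the way, in this order (a step that is already met when the one before it is completed fails the run):
1. the fork is picked up off the birch (height (world z) of fork above 0.012 m and contact force between the fingers and fork above 1 N), for 0.2 s.
2. the held fork pushes the clip (contact force between the fingers and fork above 1 N and contact force between fork and clip above 0.5 N).
3. the clip is snapped home in the groove and pressed there by the fork with at least 12 N (x of clip in the frame of post between -0.0015 and 0.002 m and y of clip in the frame of post between -0.002 and 0.002 m and z of clip in the frame of post between -0.003 and 0.004 m and angle between the x axis of clip and the x axis of post, either way round below 0.12 rad and contact force between fork and clip above 12 N), for 0.1 s.
At the end, for the whole second after the job is handed in: clip home in the groove (at most 1.5 mm short of home along x, 2 mm sideways, 3 to 4 mm in height, 0.12 rad); fork upright within 0.1 rad on the birch top, released, at rest; remote, grip and console within 20 mm of where they were (x of clip in the frame of post between -0.0015 and 0.002 m and y of clip in the frame of post between -0.002 and 0.002 m and z of clip in the frame of post between -0.003 and 0.004 m and angle between the x axis of clip and the x axis of post, either way round below 0.12 rad and height (world z) of fork between -0.004 and 0.004 m and angle between fork's own z axis and vertical below 0.1 rad and contact force between the fingers and fork below 0.1 N and linear speed of each of fork, clip below 0.02 m/s and distance of each of remote, grip, console from where it was at the start of the episode below 0.02 m); the robot touches nothing.
It fails at once if the fork pushes the clip with more than 22 N (contact force between fork and clip above 22 N).
It fails at once if the gripper or arm touches the clip (contact force between the arm and clip above 0.3 N).
It fails at once if the fingers touch the clip (contact force between the fingers and clip above 0.3 N).
It fails at once if the remote, the grip or the console is disturbed (distance of any of remote, grip, console from where it was at the start of the episode above 0.02 m).
It also fails if it takes over 61 s, if anything falls off the work surface, if the arm or the gripper's body presses on something with over 40 N, if the wrist force passes 120 N, or if a joint passes its speed limit or range.

## Working session

There is one attempt and no reset: what is moved stays moved. The work goes in short steps, Python scripts to look and compute and a tool call to move; the robot and the scene stay as the last step left them, time stands still between calls to the robot, and variables do not carry over. Pictures are saved under pics/ and viewed, at most 10 in all, crops included, and the job is handed in when it is done.

Besides the shell and the picture viewer there is one more tool, called after ">>>" as name(argument=value, ...) on one line, values as JSON. servo_tool: Moves the arm, as the interface text tells. Its arguments: {"type":"object","properties":{"moves":{"type":"array","items":{"type":"array","items":{"type":"number"}}},"claw":{"type":"number"},"force":{"type":"number"}},"required":["moves"]}

```bash
mkdir -p pics; ls; python3 - <<'E'
from workcell import *
import cv2
for n in ("top","side"):
    im=camera(n); cv2.imwrite(f"pics/{n}0.png",im[:,:,::-1])
    print(n,get_calibration(n))
print(get_obs())
E
```

```text
pics
top {'fx': 351.3482328753973, 'fy': 351.3482328753973, 'cx': 253.5409896872249, 'cy': 194.3080813465899, 'rvec': array([ 2.11782039, -2.13796135,  0.15717299]), 'tvec': array([-0.09629256,  0.59327275,  0.87277777])}
side {'fx': 382.6534090911885, 'fy': 382.6534090911885, 'cx': 256.868520097025, 'cy': 195.5096835816872, 'rvec': array([ 0.15790223, -2.83004029,  1.2668692 ]), 'tvec': array([0.56465557, 0.17270086, 0.90423826])}
{'time': 0.1, 'q': array([ 6.82382349e+01,  5.00575921e+00,  1.00408924e+01,  9.51014862e+01,
       -1.53402280e-03,  8.99992635e+01]), 'qd': array([ 0.1001416 , -0.04469195,  0.03148631,  0.00727525, -0.05538092,
       -0.02174013]), 'joint_efforts': array([-2.29100278e-04, -5.21561193e+01,  4.65652156e+01,  1.59909809e-02,
       -6.99548605e-05, -1.67746883e-06]), 'ee_pos': array([0.20382767, 0.51057062, 0.19969201]), 'tcp_rot': array([-1.79933647e+02,  1.53316886e-03,  1.58238973e+02]), 'wrist_force': array([-0.21623132,  1.14883893, -0.54523503]), 'torque': array([-0.01130517,  0.00339364,  0.02448496]), 'grasp_force': 0.0, 'opening': 0.08533387666182193}
```

View pics/top0.png

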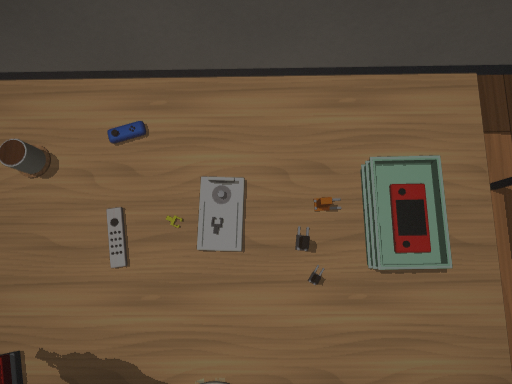

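View pics/side0.png

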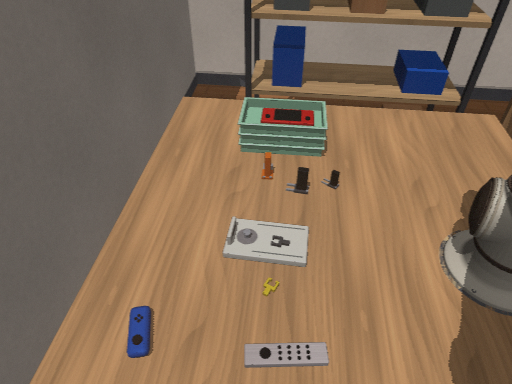

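The top view shows the cradle at (221,213) with its blade at the top, the post at (221,195) and the clip at (217,225). The fork candidates are orange (326,202), large black (303,241) and small black (316,277). The large black one fits, being neither orange nor the smaller. The yellow clip at (174,220) is a look-alike. I'll confirm in one enlarged crop.

```bash
python3 - <<'E'
import cv2,numpy as np
t=cv2.imread("pics/top0.png"); s=cv2.imread("pics/side0.png")
f=lambda im,x0,y0,w,h,k:cv2.resize(im[y0:y0+h,x0:x0+w],None,fx=k,fy=k,interpolation=cv2.INTER_CUBIC)
a=np.hstack([f(t,190,170,60,85,6.5)[:550],f(t,282,190,60,100,5.5)[:550]])
print(a.shape)
cv2.imwrite("pics/c1.png",a)
b=np.vstack([f(s,215,210,100,60,7)[:300+120],])
c=f(s,250,145,100,50,7)
b=np.vstack([f(s,215,213,100,55,5.4),f(s,250,145,100,52,5.4)]);print(b.shape)
cv2.imwrite("pics/c2.png",b)
E
```

```text
(550, 720, 3)
(578, 540, 3)
```

View pics/c1.png

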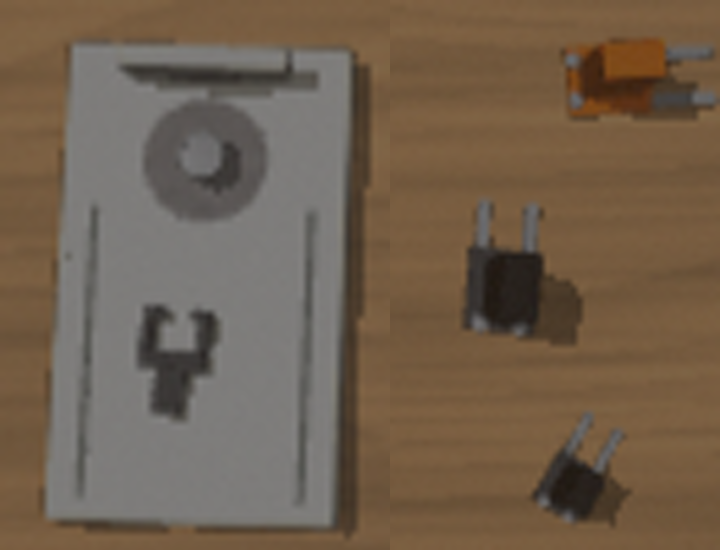

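View pics/c2.png

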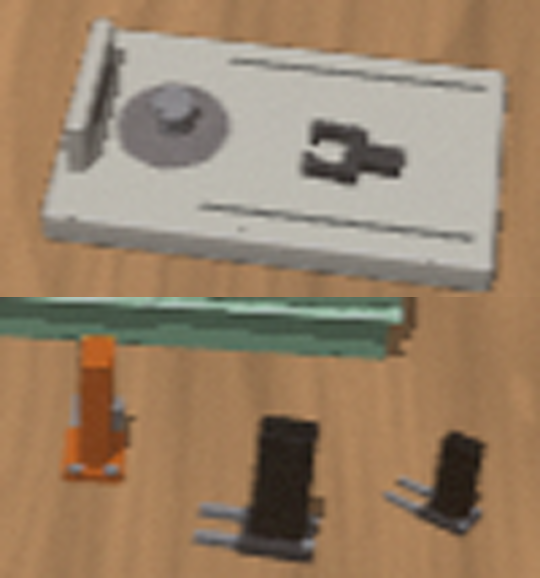

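The top crop shows the large black fork at about (303,241), with prongs towards +x (tips near pixels (298.5,227) and (306.5,227)). Orange is excluded and the lower black one is clearly smaller. The clip is on the deck before the grey disc and post. Now I'll measure.

```bash
cat > h.py <<'E'
import cv2,numpy as np
from workcell import *
def cast(n,uv,z):
    c=get_calibration(n);R=cv2.Rodrigues(c["rvec"])[0];C=-R.T@c["tvec"]
    uv=np.atleast_2d(np.float64(uv))
    d=np.c_[(uv[:,0]-c["cx"])/c["fx"],(uv[:,1]-c["cy"])/c["fy"],np.ones(len(uv))]@R
    return C+d*((z-C[2])/d[:,2])[:,None]
def proj(n,P):
    c=get_calibration(n);K=np.array([[c["fx"],0,c["cx"]],[0,c["fy"],c["cy"]],[0,0,1]])
    return cv2.projectPoints(np.float64(P),c["rvec"],c["tvec"],K,None)[0].reshape(-1,2)
def campos(n):
    c=get_calibration(n);return -cv2.Rodrigues(c["rvec"])[0].T@c["tvec"]
E
python3 - <<'E'
from h import *
np.set_printoptions(precision=4,suppress=True)
for n in("top","side"):
    im=cv2.imread(f"pics/{n}0.png");hsv=cv2.cvtColor(im,cv2.COLOR_BGR2HSV)
    print(n,campos(n))
    # cradle mask: low saturation, bright
    x0,y0,x1,y1=(190,170,250,260) if n=="top" else (215,205,320,272)
    g=hsv[y0:y1,x0:x1]
    m=((g[...,1]<45)&(g[...,2]>90)).astype(np.uint8)
    cs=max(cv2.findContours(m,0,1)[0],key=cv2.contourArea)
    p=cs[:,0]+[x0,y0]
    q=cv2.approxPolyDP(cv2.convexHull(p.astype(np.int32)),2.5,True)[:,0]
    print("hull",q.tolist());print(cast(n,q,.02)[:,:2])
    v=g[...,2].astype(int)
    print("V med",np.median(v[m>0]))
    # rows through pixel values near disc/clip
    a=(193,182,246,240) if n=="top" else (230,222,300,255)
    print("\n".join(" ".join(f"{k:3d}" for k in r) for r in hsv[a[1]:a[3],a[0]+15:a[2]-15 if n=="top" else a[2],2]))
E
```

```text
top [ 0.4416 -0.1167  0.9562]
hull [[243, 178], [240, 250], [197, 249], [201, 177]]
[[ 0.6423 -0.0731]
 [ 0.4487 -0.0646]
 [ 0.4522  0.0491]
 [ 0.6465  0.0417]]
V med 125.0
126 125 113  88  88  87  77  76  66  67  67  60  60  59  59  59  60  60  60  68  69  65  68
126 126 126 127 126 126  98  96  97  96  96  98  97  98  88  87  89  88  88  88  88  87  87
125 126 125 127 125 126 125 125 126 126 125 122 122 122  92  92  95  98  97  96  97  98  97
125 127 126 126 126 126 126 127 124 123 119 105 103 105  98 105 111 119 125 126 125 125 125
126 126 126 126 126 127 124 122 121 106  90  90  88  90  90  92  90  97 113 122 125 126 125
126 126 126 126 126 126 123 109  92  91  89  88  89  89  90  90  92  91  92  99 120 126 126
126 125 126 126 126 124 106  92  90  91  91  91  89  88  89  89  90  90  92  92  98 122 126
125 125 125 126 126 115  93  92  90  89  92  92  91  91  88  91  90  91  92  91  91 105 121
125 126 126 126 125 100  92  92  90  89  95  95  98  99  91  88  91  89  91  90  90  92 102
126 126 125 127 114  92  92  91  88  90  95 109 108 106 107  92  87  86  90  91  91  88 103
125 127
[... 11139 characters left out ...]
 190 188 188 189 188 188 188 189 188 188
189 189 190 188 188 187 188 190 189 187 190 174 166 147 144 132 122 107  99 103 118 123 136 145 159 166 181 190 188 189 189 189 189 188 189 189 188 188 190 187 188 189 190 189 188 186 189 188 188 188 191 188 189 189 187
187 189 189 188 187 189 189 188 188 188 188 188 188 189 186 190 187 189 187 169 159 167 154 129 122 123 112 105 115 123 123 136 158 167 169 180 190 190 188 190 188 190 188 191 188 189 189 190 190 187 187 190 189 188 188
189 188 188 188 188 189 189 188 188 189 188 188 188 191 188 190 188 190 187 189 188 188 188 187 188 188 188 169 160 166 149 123 122 124 107 100 117 125 123 138 160 167 169 182 189 188 187 188 189 188 190 189 187 189 188
```

```bash
cat > meas.py <<'E'
from h import *
np.set_printoptions(precision=4,suppress=True)
def blob(im,n,box,thr,pred=None,K=8):
    """largest dark blob contour (subpixel) in box"""
    x0,y0,x1,y1=box
    v=cv2.cvtColor(im,cv2.COLOR_BGR2HSV)[y0:y1,x0:x1,2].astype(np.float32)
    b=cv2.resize(v,None,fx=K,fy=K,interpolation=cv2.INTER_LINEAR)
    m=(b<thr).astype(np.uint8)
    c=max(cv2.findContours(m,0,1)[0],key=cv2.contourArea)[:,0]
    return (c+.5)/K-.5+[x0,y0]
def cen(P):
    m=cv2.moments(np.float32(P)[:,:2]*1000); return np.array([m['m10'],m['m01']])/m['m00']/1000
def axis(P):
    m=cv2.moments(np.float32((P[:,:2]-P[:,:2].mean(0))*1000))
    return .5*np.degrees(np.arctan2(2*m['mu11'],m['mu20']-m['mu02']))
E
python3 - <<'E'
from meas import *
T=cv2.imread("pics/top0.png");S=cv2.imread("pics/side0.png")
# disc around post
c=blob(T,"top",(208,184,236,206),108);P=cast("top",cv2.convexHull(np.float32(c))[:,0],.02);print("disc top",cv2.fitEllipse(np.float32(P[:,:2]*1000)))
c=blob(S,"side",(228,224,262,246),155);P=cast("side",cv2.convexHull(np.float32(c))[:,0],.02);print("disc side",cv2.minEnclosingCircle(np.float32(P[:,:2]*1000)))
# clip
for thr in(72,80,90):
    c=blob(T,"top",(208,214,228,238),thr);P=cast("top",c,.028)
    print("clip top",thr,cen(P),axis(P),cv2.contourArea(np.float32(P[:,:2]*1000)),np.array(cv2.minAreaRect(np.float32(P[:,:2]*1000))[:2]).ravel(),cv2.minAreaRect(np.float32(P[:,:2]*1000))[2])
for thr in(90,110,130):
    c=blob(S,"side",(252,232,280,250),thr);P=cast("side",c,.028)
    print("clip side",thr,cen(P),axis(P),cv2.contourArea(np.float32(P[:,:2]*1000)),np.array(cv2.minAreaRect(np.float32(P[:,:2]*1000))[:2]).ravel())
# fork pixels
v=cv2.cvtColor(T,cv2.COLOR_BGR2HSV)
print("top V rows 222.. cols 292..316");print("\n".join(f"{r}: "+" ".join(f"{k:3d}" for k in v[r,292:314,2])for r in range(223,254)))
v=cv2.cvtColor(S,cv2.COLOR_BGR2HSV)
print("side rows 164.. cols 283");print("\n".join(f"{r}: "+" ".join(f"{k:3d}" for k in v[r,284:313,2])for r in range(164,197)))
E
```

```text
disc top ((602.0264282226562, -16.97688865661621), (51.49643325805664, 65.57781982421875), 50.7018928527832)
disc side ((612.2266235351562, -19.137453079223633), 42.87714385986328)
clip top 72 [ 0.5141 -0.0029] -5.12053622442618 557.0263677450812 [513.9664  -2.6122  28.6531  42.5742] 81.74617004394531
clip top 80 [ 0.5145 -0.0029] -5.102674046932087 664.1593038842902 [514.0311  -2.3933  29.9524  43.692 ] 80.44792175292969
clip top 90 [ 0.5147 -0.0029] -5.169134045064265 778.9611683566238 [513.9241  -2.3935  31.4824  44.807 ] 80.08795166015625
clip side 90 [0.5219 0.0078] -1.1309256034184554 182.3225662160562 [523.2106   6.0076  20.4024  17.5294]
clip side 110 [ 0.5227 -0.0018] -87.91620910466736 418.28650397970523 [521.7865  -2.6396  33.5934  22.2777]
clip side 130 [ 0.5231 -0.0021] -87.97516238929568 502.1086644875668 [522.6252  -3.0187  35.972   22.8798]
top V rows 222.. cols 292..316
223: 113 112 112 113 112 113 111 112 112 111 112 112 112 112 112 112 112 111 112 114 113 113
224: 116 117 116 116 115 115 114 115 115 116 116 116 116 117 116 116 116 116 117 116 117 116
225: 119 120 1
[... 6000 characters left out ...]
144 146 134 118  84  58  57  60  61  65  66  70  68  71  70  71  74 103 111 144 161 163 164 161
192: 162 168 168 167 167 165 166 167 166 147 104  78  66  55  54  58  55  55  56  59  59  65  67  73 135 157 165 163 162
193: 164 166 168 169 165 165 164 168 166 165 164 167 168 169 146 134 117  90  77  60  53  54  52  77 138 159 161 162 161
194: 164 167 169 166 167 164 166 166 167 164 164 168 168 169 165 165 166 166 160 155 149 132 127 127 147 161 160 163 160
195: 166 168 168 166 163 165 164 167 165 165 166 167 169 169 163 164 164 164 160 159 150 151 156 156 156 160 159 163 161
196: 166 169 167 167 167 164 166 166 166 165 167 169 170 169 166 164 167 164 159 158 149 147 156 155 155 161 159 161 161
```

```bash
cat > cr.py <<'E'
from meas import *
def deck(im,n):
    x0,y0,x1,y1=(190,170,250,260) if n=="top" else (215,205,320,280)
    hs=cv2.cvtColor(im,cv2.COLOR_BGR2HSV)[y0:y1,x0:x1]
    K=8;v=cv2.resize(hs,None,fx=K,fy=K,interpolation=cv2.INTER_LINEAR)
    m=((v[...,1]<60)&(v[...,2]>(105 if n=="top" else 160))).astype(np.uint8)
    c=max(cv2.findContours(m,0,1)[0],key=cv2.contourArea)[:,0]
    return cast(n,(c+.5)/K-.5+[x0,y0],.02)[:,:2]
def circ(Q):
    A=np.c_[2*Q,np.ones(len(Q))];s=np.linalg.lstsq(A,(Q**2).sum(1),rcond=None)[0];return s[:2],np.sqrt(s[2]+s[:2]@s[:2])
E
python3 - <<'E'
from cr import *
for n in("top","side"):
    im=cv2.imread(f"pics/{n}0.png");P=deck(im,n)
    for nm,sel in(("left",(P[:,1]>.03)),("right",P[:,1]<-.055)):
        Q=P[sel&(P[:,0]>.47)&(P[:,0]<.60)]
        Q=Q[Q[:,1]>.04] if nm=="left" and n=="side" else Q
        k=np.polyfit(Q[:,0]-.547,Q[:,1],1);r=Q[:,1]-np.polyval(k,Q[:,0]-.547)
        print(n,nm,"y at .547",k[1],"yaw",np.degrees(np.arctan(k[0])),r.std(),len(Q))
    for nm,sel in(("front",P[:,0]<.46),("rear",P[:,0]>.635)):
        Q=P[sel&(P[:,1]>-.05)&(P[:,1]<.03)]
        if len(Q)>5:
            k=np.polyfit(Q[:,1]+.012,Q[:,0],1);print(n,nm,"x at -.012",k[1],np.degrees(np.arctan(-k[0])),len(Q))
    x0,y0,x1,y1=(206,186,236,208) if n=="top" else (226,222,264,250)
    v=cv2.resize(cv2.cvtColor(im,cv2.COLOR_BGR2HSV)[y0:y1,x0:x1,2],None,fx=8,fy=8,interpolation=cv2.INTER_LINEAR)
    m=(v<(108 if n=="top" else 155)).astype(np.uint8)
    C=np.vstack([c[:,0] for c in cv2.findContours(m,0,1)[0] if len(c)>60])
    W=cast(n,(C+.5)/8-.5+[x0,y0],.02)[:,:2]
    c0=np.array([.599,-.0145])
    for i in range(8):
        d=np.hypot(*(W-c0).T);Q=W[(d>.0205)&(d<.0265)] if i<4 else W[abs(d-r)<.0015]
        c0,r=circ(Q)
    print(n,"disc",c0,r,len(Q))
print("fork handle top",cast("top",[[305.4,241.0]],.075), "from side",cast("side",[[302.8,168.6]],.075))
print("tips",cast("top",[[299.1,226.9],[307.4,227.6]],.006))
E
```

```text
top left y at .547 0.04702390525093565 yaw -2.333058009292799 0.00023897313841903943 388
top right y at .547 -0.06986034976428239 yaw -2.3622198086132546 0.00026266241341657245 388
top front x at -.012 0.4492204277699143 -2.9048325475873193 242
top rear x at -.012 0.6431449043930859 -1.9118613650122804 474
top disc [ 0.5982 -0.0138] 0.025625296644179632 420
side left y at .547 0.045962961652621676 yaw -2.0686180230886 0.00028194794314061037 440
side right y at .547 -0.0728874537727927 yaw -2.191562628166597 0.0005128085525604935 405
side front x at -.012 0.44725540057091284 -2.4717784368586524 199
side rear x at -.012 0.6405870831344974 -5.880808532921016 112
side disc [ 0.5958 -0.0177] 0.02591174456068716 424
fork handle top [[ 0.469  -0.2301  0.075 ]] from side [[ 0.4656 -0.2348  0.075 ]]
tips [[ 0.509  -0.2233  0.006 ]
 [ 0.5069 -0.2455  0.006 ]]
```

>>> servo_tool(moves=[[26.3,-74.3,0,0.29],[26.3,-74.3,0,0.29],[26.3,-74.3,0,0.29],[26.3,-74.3,0,0.29],[26.3,-74.3,0,0.29],[26.3,-74.3,0,0.29],[26.3,-74.3,0,0.29],[26.3,-74.3,0,0.29],[26.3,-74.3,0,0.29],[26.3,-74.3,0,0.29],[26.3,-74.3,0,0.29],[26.3,-74.3,0,0.29],[26.3,-74.3,0,0.29],[26.3,-74.3,0,0.29],[26.3,-74.3,0,0.29],[26.3,-74.3,0,0.29],[26.3,-74.3,0,0.29],[26.3,-74.3,0,0.29],[26.3,-74.3,0,0.29],[26.3,-74.3,0,0.29]], claw=0)

```text
time: 1.77
ee_pos: [0.4678, -0.2373, 0.1978]
tcp_rot: [-180.0, -0.1, 174.6]
wrist_force: [1.5, -1.0, 0.1]
opening: 0.0856
grasp_force: 0.0
```

>>> servo_tool(moves=[[0,0,0,0],[0,0,0,0],[0,0,-4,0],[0,0,-8,0],[0,0,-11,0],[0,0,-11,0],[0,0,-11,0]])

```text
time: 2.35
ee_pos: [0.4661, -0.2307, 0.0903]
tcp_rot: [180.0, -0.1, 174.9]
wrist_force: [-0.5, -0.3, 1.1]
opening: 0.0851
grasp_force: 0.0
```

```bash
python3 - <<'E'
from h import *
t=camera("top");s=camera("side");o=get_obs();print(o["ee_pos"],o["tcp_rot"],o["q"])
cv2.imwrite("pics/top1.png",t[:,:,::-1]);cv2.imwrite("pics/side1.png",s[:,:,::-1])
f=lambda im,x0,y0,w,h,k:cv2.resize(im[y0:y0+h,x0:x0+w,::-1],None,fx=k,fy=k,interpolation=cv2.INTER_CUBIC)
cv2.imwrite("pics/c3.png",np.hstack([f(t,265,195,80,100,5),f(s,255,100,80,100,5)]))
E
```

```text
[ 0.46790745 -0.23198472  0.09314486] [-179.93002547    0.18279253  174.914463  ] [-2.63725440e+01  1.79422287e-01 -6.73903474e+00  8.28858182e+01
  1.16042837e-03 -2.12868934e+01]
```

View pics/c3.png

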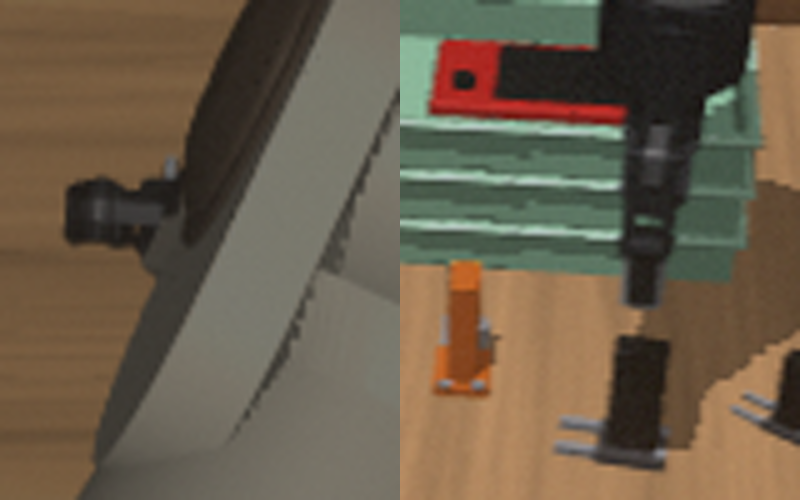

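The side crop shows the open gripper straddling the handle (near finger tip at about (303,160), handle top at (303,168)), lined up with it. Descending and grasping.

>>> servo_tool(moves=[[0,0,-3,0],[0,0,-5,0],[0,0,-6.7,0],[0,0,-6.7,0],[0,0,-6.7,0]])

```text
time: 2.87
ee_pos: [0.4676, -0.2323, 0.0252]
tcp_rot: [-180.0, 0.1, 174.9]
wrist_force: [-0.8, 0.1, 1.1]
opening: 0.0852
grasp_force: 0.0
```

>>> servo_tool(moves=[[0,0,0,0],[0,0,0,0],[0,0,0,0],[0,0,0,0],[0,0,0,0],[0,0,0,0],[0,0,0,0],[0,0,0,0],[0,0,0,0],[0,0,0,0],[0,0,0,0],[0,0,0,0]], claw=1, force=90)

```text
time: 3.87
ee_pos: [0.4672, -0.2323, 0.0238]
tcp_rot: [-180.0, 0.0, 174.9]
wrist_force: [-0.1, 1.0, 5.9]
opening: 0.0164
grasp_force: 88.2
```

>>> servo_tool(moves=[[0,0,1,0],[0,0,3,0],[0,0,6,0],[0,0,6,0],[0,0,6,0],[-0.5,3,6,0.05],[-0.9,7,6,0.05],[-1.4,11,6,0.05],[-1.8,15,6,0.05],[-2.3,19,6,0.05],[-2.7,22,6,0.05],[-2.7,23.2,5,0.05],[-2.7,23.2,4.5,0.05],[-2.7,23.2,4.5,0.05],[-2.7,23.2,4.5,0.05],[-2.7,23.2,4.5,0.05],[-2.7,23.2,4.5,0.05]])

```text
time: 5.28
ee_pos: [0.4401, -0.0011, 0.0684]
tcp_rot: [-180.0, -0.0, 177.6]
wrist_force: [-1.1, -0.3, -0.2]
opening: 0.016
grasp_force: 88.2
```

```bash
python3 - <<'E'
from h import *
t=camera("top");s=camera("side");o=get_obs();print(o["ee_pos"],o["tcp_rot"],o["q"],o["wrist_force"],o["grasp_force"])
cv2.imwrite("pics/top2.png",t[:,:,::-1]);cv2.imwrite("pics/side2.png",s[:,:,::-1])
f=lambda im,x0,y0,w,h,k:cv2.resize(im[y0:y0+h,x0:x0+w,::-1],None,fx=k,fy=k,interpolation=cv2.INTER_CUBIC)
cv2.imwrite("pics/c4.png",np.hstack([f(t,190,170,60,110,5),f(s,225,180,110,110,4.5455)[:550]]))
E
```

```text
[ 0.44009464 -0.00090755  0.06848917] [-1.79997640e+02  1.13031328e-02  1.77643889e+02] [-1.16142223e-01 -1.07261136e+01 -1.95567263e+01  8.11581851e+01
 -2.80025437e-03  2.23996836e+00] [ 1.48745747  0.58722763 -0.15252189] 88.2220208644867Traceback (most recent call last):
  File "<stdin>", line 5, in <module>
    return _nx.concatenate(arrs, 1, dtype=dtype, casting=casting)
           ~~~~~~~~~~~~~~~^^^^^^^^^^^^^^^^^^^^^^^^^^^^^^^^^^^^^^^
ValueError: all the input array dimensions except for the concatenation axis must match exactly, but along dimension 0, the array at index 0 has size 550 and the array at index 1 has size 500
```

```bash
python3 - <<'E'
from h import *
t=cv2.imread("pics/top2.png");s=cv2.imread("pics/side2.png")
f=lambda im,x0,y0,w,h,k:cv2.resize(im[y0:y0+h,x0:x0+w],None,fx=k,fy=k,interpolation=cv2.INTER_CUBIC)
cv2.imwrite("pics/c4.png",np.hstack([f(t,190,170,60,90,6),f(s,233,195,85,90,5)[:540] if 0 else f(s,233,195,73,90,6)]))
E
```

```text
(no output)
```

View pics/c4.png

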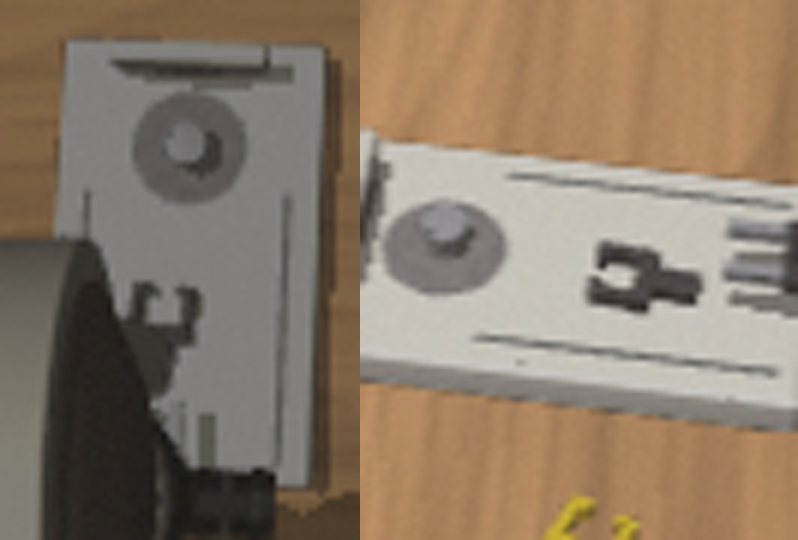

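The side crop shows both prong tips at about pixel (293.7,233) and (293.5,239.2), hovering just behind the clip's tail end (349,...→ about (289.5,243)). The fork is held level. Now I'll measure the relative offset.

```bash
python3 - <<'E'
from cr import *
im=cv2.imread("pics/side2.png");v=cv2.cvtColor(im,cv2.COLOR_BGR2HSV)[...,2]
print("cols",list(range(286,308)))
print("\n".join(f"{r}: "+" ".join(f"{k:3d}" for k in v[r,286:308])for r in range(228,252)))
post=np.array([.5970,-.0157]);yaw=np.radians(-2.36)
R=np.array([[np.cos(yaw),-np.sin(yaw)],[np.sin(yaw),np.cos(yaw)]])
# predicted pixels of prong tip edge points for tip distances; and clip outline predicted at est pose
o=np.array([.4401,-.0009])
for d in(.042,.045,.05):
  for y in(.0085,.0145,-.0085,-.0145):
    for z in (.0446,.0506):
      p=o+R@[d,y];print(d,y,z,proj("side",[[*p,z]])[0].round(1),end=";")
  print()
E
```

```text
cols [286, 287, 288, 289, 290, 291, 292, 293, 294, 295, 296, 297, 298, 299, 300, 301, 302, 303, 304, 305, 306, 307]
228: 197 198 177 171 175 154 147 138 126 111 102 122 129 128 144 165 173 175 188 200 168 102
229: 200 196 199 197 197 197 197 200 197 198 198 176 169 172 156 147 137 129 139 180 148  74
230: 199 199 199 199 199 196 197 196 197 197 196 197 197 195 198 196 196 198 197 197 132  52
231: 195 197 199 198 197 198 196 197 174 166 171 180 185 192 196 196 197 197 178 165 116  56
232: 197 201 197 197 198 196 197 198 166 144 147 147 147 146 145 154 159 145 106  73  58  48
233: 200 198 196 198 199 197 197 183 138 111 110 115 129 130 131 139 144 131  99  77  53  38
234: 198 198 197 197 198 198 196 182 143 108  96  98  97  97  98  99  95  95  81  68  53  39
235: 199 195 197 198 199 199 200 198 198 197 198 180 172 170 157 130 121 112  88  67  52  42
236: 197 197 196 199 199 198 199 198 197 197 197 197 197 197 197 197 197 162 101  67  51  43
237: 200 198 199 194 197 198 199 197 199 155 122 121 121 121 121 120 122  98  75  61  46  43
238: 197 198 198 198 198 199 198 184 172 149 127 126 1
[... 1370 characters left out ...]
[292.6 240.4];0.042 -0.0085 0.0446 [293.2 234.9];0.042 -0.0085 0.0506 [293.4 233.2];0.042 -0.0145 0.0446 [293.4 233.1];0.042 -0.0145 0.0506 [293.6 231.4];
0.045 0.0085 0.0446 [291.4 240.1];0.045 0.0085 0.0506 [291.6 238.4];0.045 0.0145 0.0446 [291.2 242. ];0.045 0.0145 0.0506 [291.4 240.3];0.045 -0.0085 0.0446 [292.  234.8];0.045 -0.0085 0.0506 [292.1 233.1];0.045 -0.0145 0.0446 [292.2 233. ];0.045 -0.0145 0.0506 [292.4 231.3];
0.05 0.0085 0.0446 [289.3 239.8];0.05 0.0085 0.0506 [289.5 238.1];0.05 0.0145 0.0446 [289.1 241.7];0.05 0.0145 0.0506 [289.2 240. ];0.05 -0.0085 0.0446 [289.9 234.6];0.05 -0.0085 0.0506 [290.1 232.9];0.05 -0.0145 0.0446 [290.1 232.7];0.05 -0.0145 0.0506 [290.3 231. ];
```

```bash
python3 - <<'E'
from cr import *
im=cv2.imread("pics/side2.png");v=cv2.cvtColor(im,cv2.COLOR_BGR2HSV)[...,2]
print("cols",list(range(268,292)))
print("\n".join(f"{r}: "+" ".join(f"{k:3d}" for k in v[r,268:292])for r in range(233,250)))
a=cast("side",[[287,239.7],[284,239.3]],.028);b=cast("side",[[287,245.5],[284,245.1]],.020)
print(a,b,(a+b)/2)
# post in side: head top silhouette; head center at z=.0365
print("tail end",cast("side",[[289.4,242]],.028))
print("\n".join(f"{r}: "+" ".join(f"{k:3d}" for k in v[r,238:262])for r in range(225,240)))
E
```

```text
cols [268, 269, 270, 271, 272, 273, 274, 275, 276, 277, 278, 279, 280, 281, 282, 283, 284, 285, 286, 287, 288, 289, 290, 291]
233: 196 198 198 197 198 198 198 198 198 198 200 199 197 198 199 198 197 198 200 198 196 198 199 197
234: 199 199 200 199 197 198 197 199 198 198 196 195 200 198 198 197 199 197 198 198 197 197 198 198
235: 197 198 197 199 175 127 119 155 157 182 197 197 196 199 197 202 198 199 199 195 197 198 199 199
236: 198 196 198 198 147  88  76  79  78  85 100 126 119 150 187 196 199 198 197 197 196 199 199 198
237: 197 197 200 199 137  75  66  59  62  68  82  80  75  78 104 172 199 198 200 198 199 194 197 198
238: 195 198 197 197 135  57  67  66  62  63  61  68  76  80  76 165 197 197 197 198 198 198 198 199
239: 198 197 198 201 133  63 164 170 156 134  97  82  79  80  68 141 158 182 199 199 198 198 198 197
240: 199 198 200 197 199 195 201 196 198 200 172 114  75  74  75  75  78  78  97 105 120 153 186 197
241: 197 199 180 122  99 172 199 197 199 198 145  86  79  78  76  78  79  76  78  76  75 109 173 194
242: 196 199 173 117  77  97 141 181 198 196 142  80  78  75  77 
[... 1753 characters left out ...]
28 126 128 126 118 121 113 133 148 149 147 142 105  80 111 126 127 125 151 187 198 199 198 200
234: 125 124 125 124 126 116 116 136 148 143 135 105  80  83 111 124 127 126 124 177 198 199 198 199
235: 125 126 122 123 123 123 106  99 106  96  89  74  80 113 129 130 127 127 124 162 191 198 197 199
236: 123 124 126 125 127 126 112 102  84  79  81  77  79 115 129 130 126 121 124 161 194 197 198 199
237: 122 124 128 130 129 125 116 102  94  93  91  81 109 125 128 127 125 124 123 162 194 198 199 198
238: 126 126 126 129 128 130 129 124 122 116 120 127 124 126 124 125 124 122 135 180 197 198 198 197
239: 128 127 126 123 123 125 128 128 127 127 127 127 127 125 123 126 125 127 164 192 198 198 200 199
```

>>> servo_tool(moves=[[0,0.1,-1,0],[0,0.1,-2,0],[0,0.1,-2.35,0],[0,0.1,-2.35,0],[0,0.1,-2.35,0],[0.3,0.09,-2.35,0],[0.6,0.08,-2.35,0],[1.0,0.06,-2.35,0],[1.4,0.04,-2.35,0],[1.8,0.03,-2.35,0],[1.8,0.03,-2.35,0],[1.8,0.03,-2.35,0],[1.8,0.03,-2.35,0]])

```text
time: 6.47
ee_pos: [0.4578, 0.0001, 0.0447]
tcp_rot: [-180.0, -0.0, 177.7]
wrist_force: [-0.5, 0.1, -0.8]
opening: 0.016
grasp_force: 88.2
```

```bash
cat > snap.py <<'E'
import sys
from h import *
k=sys.argv[1];s=camera("side");o=get_obs()
for a in("ee_pos","tcp_rot","wrist_force","torque","grasp_force"):print(a,np.round(o[a],4))
cv2.imwrite(f"pics/side{k}.png",s[:,:,::-1])
cv2.imwrite(f"pics/d{k}.png",cv2.resize(s[205:265,225:325,::-1],None,fx=8,fy=8,interpolation=cv2.INTER_CUBIC))
E
python3 snap.py 3
```

```text
ee_pos [4.578e-01 1.000e-04 4.470e-02]
tcp_rot [-1.799995e+02 -1.360000e-02  1.777195e+02]
wrist_force [-0.4299 -0.5818 -0.7118]
torque [ 0.05    0.0312 -0.0197]
grasp_force 88.2244
```

View pics/d3.png

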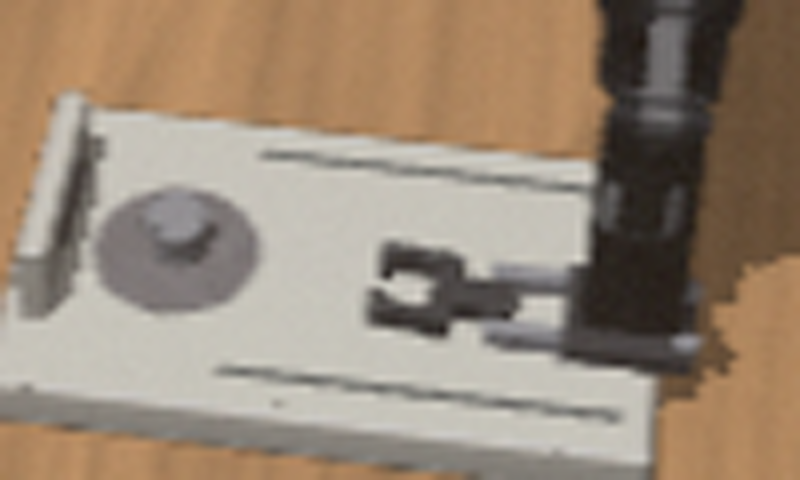

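The side crop shows the prongs cleanly straddling the tail (tips near crop x 490, shoulders near 455). Advancing to contact, then steering onto the post's line.

>>> servo_tool(moves=[[0.2,-0.01,0,0],[0.4,-0.02,0,0],[0.6,-0.03,0,0],[0.75,-0.03,0,0],[0.9,-0.04,0,0],[1.05,-0.04,0,0],[1.2,-0.05,0,0],[1.4,-0.08,0,0],[1.6,-0.12,0,0],[1.8,-0.17,0,0],[2.0,-0.22,0,0],[2.2,-0.27,0,0],[2.4,-0.32,0,0],[2.6,-0.37,0,0],[2.8,-0.43,0,0],[3.0,-0.49,0,0],[3.0,-0.49,0,0]])

```text
time: 7.93
ee_pos: [0.4882, -0.0049, 0.0447]
tcp_rot: [-180.0, 0.0, 177.7]
wrist_force: [0.2, -0.7, -1.1]
opening: 0.016
grasp_force: 88.2
```

>>> servo_tool(moves=[[0.2,-0.06,0,0],[0.4,-0.12,0,0],[0.6,-0.18,0,0],[0.8,-0.24,0,0],[1.0,-0.3,0,0],[1.2,-0.36,0,0],[1.4,-0.42,0,0],[1.6,-0.48,0,0],[1.8,-0.54,0,0],[2.0,-0.6,0,0],[2.2,-0.66,0,0],[2.4,-0.72,0,0],[2.6,-0.78,0,0],[2.75,-0.82,0,0],[2.9,-0.84,0,0],[2.9,-0.84,0,0],[2.9,-0.84,0,0]])

```text
time: 9.35
ee_pos: [0.517, -0.0132, 0.0447]
tcp_rot: [-180.0, -0.0, 177.7]
wrist_force: [-0.1, 0.8, -0.5]
opening: 0.016
grasp_force: 88.2
```

```bash
python3 snap.py 4; python3 - <<'E'
from cr import *
im=cv2.imread("pics/side4.png");v=cv2.cvtColor(im,cv2.COLOR_BGR2HSV)[...,2]
print("cols",list(range(238,276)))
print("\n".join(f"{r}: "+" ".join(f"{k:3d}" for k in v[r,238:276])for r in range(227,250)))
E
```

```text
ee_pos [ 0.5169 -0.0132  0.0448]
tcp_rot [ 1.799997e+02 -2.700000e-03  1.777191e+02]
wrist_force [-0.0677 -0.4917 -0.7691]
torque [-0.0457 -0.02   -0.0139]
grasp_force 88.2375
cols [238, 239, 240, 241, 242, 243, 244, 245, 246, 247, 248, 249, 250, 251, 252, 253, 254, 255, 256, 257, 258, 259, 260, 261, 262, 263, 264, 265, 266, 267, 268, 269, 270, 271, 272, 273, 274, 275]
227: 196 196 197 198 197 196 196 198 195 198 198 196 196 196 197 197 198 197 195 199 198 197 195 196 196 196 195 196 197 197 195 196 196 195 197 148  76  67
228: 198 198 196 198 195 199 184 167 163 162 175 179 192 198 197 195 197 196 196 196 198 196 197 195 197 198 197 198 197 196 196 195 197 196 197 150  74  43
229: 198 199 196 178 163 141 123 136 145 147 140 128 124 136 166 190 197 197 196 196 195 196 197 196 194 198 196 195 198 198 198 196 196 197 196 148  74  40
230: 197 186 158 132 126 127 140 144 143 145 143 147 123 118 106 102 104 118 152 164 155 161 183 198 196 196 197 196 196 196 195 197 196 197 197 135  53  44
231: 176 142 129 125 129 136 142 146 145 144 145 146 136 126 109  86  78  83  80  76  78  75  79  96
[... 2182 characters left out ...]
 196 198 195 196 197 197 199 194 196 198 197 198 198 196 197 197 198 196
246: 198 198 197 196 197 196 199 199 198 196 196 198 197 195 196 197 198 198 196 197 197 196 196 196 199 197 196 197 196 198 196 196 198 198 198 198 195 197
247: 198 199 197 199 196 197 197 200 196 198 197 196 198 197 196 196 196 198 198 196 197 197 195 198 195 197 196 198 198 193 196 199 196 197 197 197 197 196
248: 199 196 197 197 197 197 198 196 196 196 198 197 198 197 198 198 195 199 198 197 197 197 198 197 195 196 195 195 197 196 198 198 196 198 197 196 197 196
249: 197 197 197 198 199 197 197 197 198 197 197 197 197 198 196 197 197 197 198 197 198 198 195 196 195 198 198 197 198 198 198 196 195 197 196 195 195 196
```

View pics/d4.png

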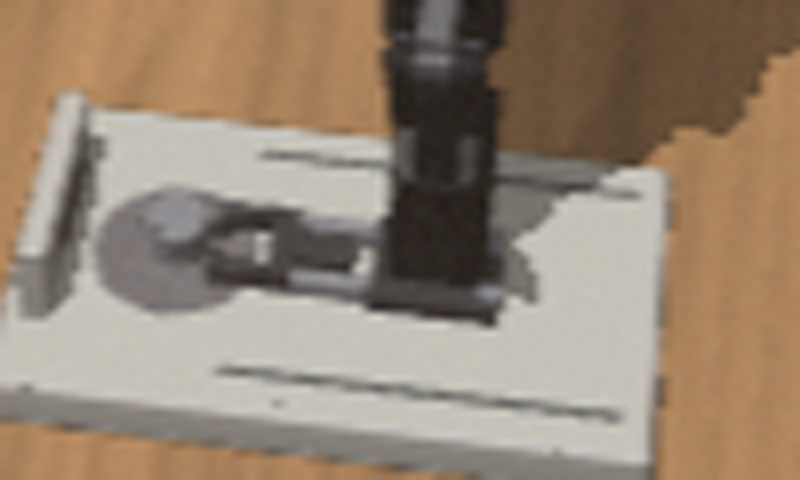

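```bash
python3 - <<'E'
from cr import *
print("post",cast("side",[[246.5,231.15]],.0365))
for c,t,b in((252,229.6,240.2),(255,229.85,240.6),(258,230.15,240.95)):
    A=cast("side",[[c,t]],.028)[0];B=cast("side",[[c,b]],.02)[0];print(c,A,B,(A+B)/2,"width",A[1]-B[1])
print("disc fit top/side earlier: .5982 -.0138 / .5958 -.0177")
# tail: far/near edges
for c,t,b in((265,233.9,238.4),(267,234.0,238.5)):
    A=cast("side",[[c,t]],.028)[0];B=cast("side",[[c,b]],.02)[0];print("tail",c,A,B,(A+B)/2,"width",A[1]-B[1])
E
```

```text
post [[ 0.5958 -0.0179  0.0365]]
252 [ 0.5839 -0.0325  0.028 ] [ 0.5807 -0.0048  0.02  ] [ 0.5823 -0.0187  0.024 ] width -0.02777508051477484
255 [ 0.5764 -0.0326  0.028 ] [ 0.5732 -0.0043  0.02  ] [ 0.5748 -0.0184  0.024 ] width -0.028239659071018663
258 [ 0.5689 -0.0324  0.028 ] [ 0.5658 -0.004   0.02  ] [ 0.5673 -0.0182  0.024 ] width -0.028373588645040693
disc fit top/side earlier: .5982 -.0138 / .5958 -.0177
tail 265 [ 0.5504 -0.0219  0.028 ] [ 0.5495 -0.0143  0.02  ] [ 0.55   -0.0181  0.024 ] width -0.007582183925249786
tail 267 [ 0.5455 -0.0221  0.028 ] [ 0.5446 -0.0145  0.02  ] [ 0.545  -0.0183  0.024 ] width -0.007579217626668133
```

Clip width checks out at 28 mm. Its axis runs about 1.5 mm to the -y side of the post, with good yaw. I'll correct while advancing, then push in small steps.

>>> servo_tool(moves=[[0.1,0.02,0,0],[0.2,0.05,0,0],[0.3,0.07,0,0],[0.4,0.09,0,0],[0.5,0.11,0,0],[0.6,0.12,0,0],[0.65,0.12,0,0],[0.7,0.12,0,0],[0.7,0.12,0,0]])

```text
time: 10.15
ee_pos: [0.524, -0.012, 0.0447]
tcp_rot: [180.0, -0.0, 177.7]
wrist_force: [0.2, 0.2, -0.6]
opening: 0.0163
grasp_force: 88.2
```

```bash
python3 snap.py 5; python3 - <<'E'
from cr import *
im=cv2.imread("pics/side5.png");v=cv2.cvtColor(im,cv2.COLOR_BGR2HSV)[...,2]
print("cols",list(range(242,272)))
print("\n".join(f"{r}: "+" ".join(f"{k:3d}" for k in v[r,242:272])for r in range(227,243)))
E
```

```text
ee_pos [ 0.524  -0.012   0.0448]
tcp_rot [-1.799983e+02  5.600000e-03  1.777201e+02]
wrist_force [-0.3041  0.3615 -1.0158]
torque [ 0.0179  0.065  -0.0228]
grasp_force 88.2373
cols [242, 243, 244, 245, 246, 247, 248, 249, 250, 251, 252, 253, 254, 255, 256, 257, 258, 259, 260, 261, 262, 263, 264, 265, 266, 267, 268, 269, 270, 271]
227: 198 197 196 197 197 197 199 197 196 198 198 195 197 198 195 197 198 196 198 198 196 198 196 198 195 196 196 195 150  77
228: 198 196 185 168 161 159 174 179 191 198 198 197 198 198 197 198 196 197 196 197 195 197 196 195 195 196 198 195 148  74
229: 163 142 121 132 145 147 138 127 124 136 168 190 198 197 196 196 199 196 197 197 197 197 196 197 196 196 196 197 147  74
230: 126 128 138 142 145 142 143 146 111  90  92 115 142 182 177 185 197 196 197 197 198 196 196 197 195 196 200 195 135  55
231: 128 139 142 146 145 146 146 143 118  89  80  76  74  77  78  77  97 122 166 191 198 196 197 197 196 196 195 197 136  53
232: 113 131 147 145 144 147 147 144 113  69  57  55  62  65  68  74  76  73 123 145 146 155 156 166 168 180 184 139  75  46
233: 115 119 110 1
[... 531 characters left out ...]
112 100  91  81  79  70  67  71  72  77  83  75  81 134 183 147  86  57  45
238: 125 129 129 123 119 104  82  75  80  82  78  74  71  70  76  80  92  87  76  65  60  59  57  52 164 199 137  75  58  43
239: 124 126 126 126 127 112  79  60  60  57  57  59  58  64  69  74 100 132 144 145 146 129 119 121 155 159 113  72  65  51
240: 124 124 125 124 129 125 105  78  71  71  64  60  60  59  60  58  94 120 127 133 143 144 141 144 144 134  99  74  75  76
241: 127 123 123 124 125 124 126 126 124 121 121 104 128 130 121 122 106  97 100  99  99  99 104 108 108 101  85  71  76  73
242: 126 126 124 126 126 127 127 127 127 124 121 146 183 196 198 198 197 196 179 138 109 111 103 103  97  83  65  63  69  67
```

Shifted by +0.37 px as intended; the clip axis now lies within about 0.5 mm of the post. Pushing on in small steps.

>>> servo_tool(moves=[[0.05,0,0,0],[0.1,0,0,0],[0.15,-0.01,0,0],[0.2,-0.01,0,0],[0.2,-0.01,0,0]])

```text
time: 10.62
ee_pos: [0.5257, -0.012, 0.0447]
tcp_rot: [180.0, -0.0, 177.7]
wrist_force: [-1.2, 0.9, -2.0]
opening: 0.0157
grasp_force: 88.3
```

>>> servo_tool(moves=[[0.05,0,0,0],[0.1,0,0,0],[0.1,0,0,0]])

```text
time: 10.87
ee_pos: [0.5265, -0.012, 0.0446]
tcp_rot: [180.0, -0.1, 177.7]
wrist_force: [-4.2, 0.7, 1.0]
opening: 0.0162
grasp_force: 88.5
```

>>> servo_tool(moves=[[0.05,0,0,0],[0.1,0,0,0],[0.1,0,0,0]])

```text
time: 11.12
ee_pos: [0.5271, -0.012, 0.0447]
tcp_rot: [180.0, -0.1, 177.7]
wrist_force: [-6.5, 0.7, 2.6]
opening: 0.0161
grasp_force: 88.7
```

>>> servo_tool(moves=[[0.05,0,0,0],[0.1,-0.01,0,0],[0.1,-0.01,0,0]])

```text
time: 11.37
ee_pos: [0.5277, -0.0121, 0.0447]
tcp_rot: [180.0, -0.1, 177.7]
wrist_force: [-8.5, 0.7, 3.4]
opening: 0.0161
grasp_force: 88.9
```

>>> servo_tool(moves=[[0.05,0,0,0],[0.1,0,0,0],[0.1,0,0,0]])

```text
time: 11.62
ee_pos: [0.5284, -0.0121, 0.0447]
tcp_rot: [180.0, -0.2, 177.7]
wrist_force: [-10.0, 0.2, 4.5]
opening: 0.016
grasp_force: 88.9
```

>>> servo_tool(moves=[[0.05,0,0,0],[0.1,0,0,0],[0.1,0,0,0]])

```text
time: 11.87
ee_pos: [0.5306, -0.0122, 0.0446]
tcp_rot: [-180.0, -0.0, 177.7]
wrist_force: [-3.5, 0.7, -0.2]
opening: 0.0157
grasp_force: 88.4
```

>>> servo_tool(moves=[[0.05,0,0,0],[0.1,0,0,0],[0.15,-0.01,0,0],[0.2,-0.01,0,0],[0.2,-0.01,0,0]])

```text
time: 12.28
ee_pos: [0.5332, -0.0123, 0.0448]
tcp_rot: [-180.0, 0.0, 177.7]
wrist_force: [-1.9, 0.3, -1.3]
opening: 0.0161
grasp_force: 88.3
```

>>> servo_tool(moves=[[0.05,0,0,0],[0.1,0,0,0],[0.15,-0.01,0,0],[0.2,-0.01,0,0],[0.2,-0.01,0,0]])

```text
time: 12.7
ee_pos: [0.5346, -0.0124, 0.0446]
tcp_rot: [-180.0, -0.0, 177.7]
wrist_force: [-5.7, 0.7, -0.3]
opening: 0.016
grasp_force: 88.3
```

>>> servo_tool(moves=[[0.05,0,0,0],[0.1,0,0,0],[0.1,0,0,0]])

```text
time: 12.95
ee_pos: [0.5366, -0.0125, 0.045]
tcp_rot: [-180.0, 0.1, 177.7]
wrist_force: [0.3, 0.5, -1.0]
opening: 0.016
grasp_force: 88.3
```

>>> servo_tool(moves=[[0,0,0,0],[0.05,0,0,0],[0.05,0,0,0],[0.05,0,0,0]])

```text
time: 13.28
ee_pos: [0.5368, -0.0124, 0.045]
tcp_rot: [-180.0, 0.0, 177.7]
wrist_force: [0.8, -0.4, -0.9]
opening: 0.0161
grasp_force: 88.3
```

>>> servo_tool(moves=[[0.05,0,0,0],[0.05,0,0,0],[0.05,0,0,0]])

```text
time: 13.53
ee_pos: [0.537, -0.0124, 0.0448]
tcp_rot: [180.0, 0.0, 177.7]
wrist_force: [0.7, -0.7, -1.8]
opening: 0.0162
grasp_force: 88.3
```

>>> servo_tool(moves=[[0.05,-0.01,0,0],[0.05,-0.01,0,0],[0.05,-0.01,0,0]])

```text
time: 13.78
ee_pos: [0.5374, -0.0125, 0.0448]
tcp_rot: [180.0, 0.0, 177.7]
wrist_force: [0.9, 0.2, -1.6]
opening: 0.0162
grasp_force: 88.3
```

>>> servo_tool(moves=[[0.04,0,0,0],[0.04,0,0,0],[0.04,0,0,0]])

```text
time: 14.03
ee_pos: [0.5378, -0.0125, 0.0448]
tcp_rot: [180.0, -0.0, 177.7]
wrist_force: [-0.1, -0.0, -0.6]
opening: 0.0161
grasp_force: 88.3
```

>>> servo_tool(moves=[[0.04,0,0,0],[0.04,0,0,0],[0.04,0,0,0]])

```text
time: 14.28
ee_pos: [0.5382, -0.0125, 0.0448]
tcp_rot: [180.0, 0.0, 177.7]
wrist_force: [0.1, -0.2, -0.8]
opening: 0.0161
grasp_force: 88.3
```

>>> servo_tool(moves=[[0.04,0,0,0],[0.04,0,0,0],[0.04,0,0,0]])

```text
time: 14.53
ee_pos: [0.5386, -0.0125, 0.0447]
tcp_rot: [-180.0, -0.0, 177.7]
wrist_force: [0.7, -0.2, -1.1]
opening: 0.0159
grasp_force: 88.3
```

>>> servo_tool(moves=[[0.04,0,0,0],[0.04,0,0,0],[0.04,0,0,0]])

```text
time: 14.78
ee_pos: [0.539, -0.0125, 0.0448]
tcp_rot: [180.0, 0.0, 177.7]
wrist_force: [-0.3, -0.6, -0.6]
opening: 0.0162
grasp_force: 88.3
```

>>> servo_tool(moves=[[0.04,0,0,0],[0.04,0,0,0],[0.04,0,0,0]])

```text
time: 15.03
ee_pos: [0.5393, -0.0125, 0.0448]
tcp_rot: [180.0, -0.0, 177.7]
wrist_force: [-0.7, 0.3, -1.7]
opening: 0.0157
grasp_force: 88.3
```

>>> servo_tool(moves=[[0.03,0,0,0],[0.03,0,0,0],[0.03,0,0,0]])

```text
time: 15.28
ee_pos: [0.5395, -0.0125, 0.0448]
tcp_rot: [180.0, -0.0, 177.7]
wrist_force: [-2.7, -0.2, 0.5]
opening: 0.0161
grasp_force: 88.4
```

>>> servo_tool(moves=[[0.03,0,0,0],[0.06,0,0,0],[0.06,0,0,0],[0.06,0,0,0]])

```text
time: 15.62
ee_pos: [0.5398, -0.0125, 0.0447]
tcp_rot: [-180.0, -0.1, 177.7]
wrist_force: [-5.2, -0.4, 2.5]
opening: 0.016
grasp_force: 88.6
```

>>> servo_tool(moves=[[0.03,0,0,0],[0.05,0,0,0],[0.05,0,0,0],[0.05,0,0,0]])

```text
time: 15.95
ee_pos: [0.5399, -0.0125, 0.0447]
tcp_rot: [-180.0, -0.1, 177.7]
wrist_force: [-5.9, 0.2, 1.8]
opening: 0.0159
grasp_force: 88.8
```

>>> servo_tool(moves=[[0.03,0,0,0],[0.06,0,0,0],[0.06,0,0,0],[0.06,0,0,0]])

```text
time: 16.28
ee_pos: [0.5401, -0.0125, 0.0447]
tcp_rot: [-180.0, -0.1, 177.7]
wrist_force: [-9.7, 1.0, 5.1]
opening: 0.0159
grasp_force: 89.0
```

>>> servo_tool(moves=[[0.03,0,0,0],[0.06,0,0,0],[0.06,0,0,0],[0.06,0,0,0]])

```text
time: 16.62
ee_pos: [0.5403, -0.0125, 0.0447]
tcp_rot: [-180.0, -0.2, 177.7]
wrist_force: [-10.9, 0.4, 6.2]
opening: 0.016
grasp_force: 89.2
```

>>> servo_tool(moves=[[0.03,0,0,0],[0.05,0,0,0],[0.05,0,0,0],[0.05,0,0,0]])

```text
time: 16.95
ee_pos: [0.5404, -0.0125, 0.0447]
tcp_rot: [-180.0, -0.2, 177.7]
wrist_force: [-13.7, -0.3, 6.8]
opening: 0.0163
grasp_force: 89.4
```

>>> servo_tool(moves=[[0.03,0,0,0],[0.05,0,0,0],[0.05,0,0,0],[0.05,0,0,0]])

```text
time: 17.28
ee_pos: [0.5406, -0.0125, 0.0447]
tcp_rot: [-180.0, -0.3, 177.7]
wrist_force: [-14.5, -0.2, 7.5]
opening: 0.0162
grasp_force: 89.5
```

>>> servo_tool(moves=[[0.03,0,0,0],[0.03,0,0,0],[0.03,0,0,0],[0.03,0,0,0]])

```text
time: 17.62
ee_pos: [0.5407, -0.0124, 0.0447]
tcp_rot: [-180.0, -0.3, 177.7]
wrist_force: [-15.3, 0.4, 8.9]
opening: 0.0158
grasp_force: 89.6
```

```bash
python3 snap.py 6
```

```text
ee_pos [ 0.5407 -0.0124  0.0447]
tcp_rot [-179.9947   -0.2826  177.7186]
wrist_force [-15.5544   1.093    9.2233]
torque [ 1.079e-01  3.618e+00 -2.500e-03]
grasp_force 89.648
```

View pics/d6.png

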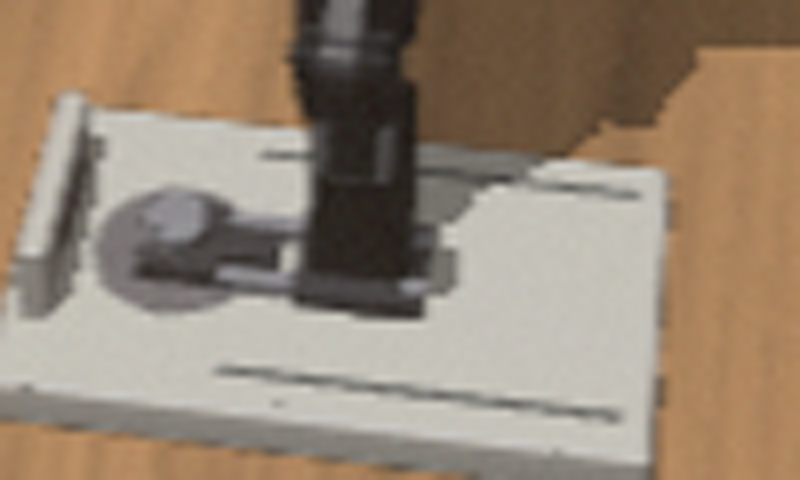

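The side crop shows the clip around the post's neck with its jaws either side (crop (140-280, 220-280)). The wrist force is 15.5 N, and some of that may be deck friction. Pressing a little more.

>>> servo_tool(moves=[[0.03,0,0,0],[0.06,0,0,0],[0.06,0,0,0],[0.06,0,0,0]])

```text
time: 18.0
ee_pos: [0.5409, -0.0124, 0.0444]
tcp_rot: [-180.0, -0.3, 177.7]
wrist_force: [-15.5, -0.2, 7.9]
opening: 0.0162
grasp_force: 89.4
```

>>> servo_tool(moves=[[0.03,0,0,0],[0.04,0,0,0],[0.04,0,0,0],[0.04,0,0,0]])

```text
time: 18.33
ee_pos: [0.541, -0.0124, 0.0444]
tcp_rot: [-180.0, -0.4, 177.7]
wrist_force: [-16.3, 0.7, 7.9]
opening: 0.0162
grasp_force: 89.5
```

>>> servo_tool(moves=[[0.03,0,0,0],[0.06,0,0,0],[0.06,0,0,0],[0.06,0,0,0]])

```text
time: 18.67
ee_pos: [0.5412, -0.0124, 0.0444]
tcp_rot: [-180.0, -0.4, 177.7]
wrist_force: [-19.4, 1.1, 9.7]
opening: 0.0158
grasp_force: 89.8
```

```bash
python3 - <<'E'
from workcell import *
import numpy as np
F=[]
for i in range(6):
    camera("side");o=get_obs();F.append(o["wrist_force"])
print(np.round(F,1),o["torque"],o["ee_pos"])
E
```

```text
[[-19.8   0.3  10.1]
 [-19.5  -0.1   9.7]
 [-19.6   1.3   9.4]
 [-20.   -0.3  10.6]
 [-19.7   0.4  10.5]
 [-19.8   0.4  10.4]] [0.13744844 4.66234584 0.04199081] [ 0.5411938  -0.01240757  0.04437128]
```

>>> servo_tool(moves=[[-0.1,0,0,0],[-0.2,0.01,0,0],[-0.4,0.02,0,0],[-0.8,0.03,0,0],[-1.3,0.05,0,0],[-1.8,0.07,0,0],[-2.4,0.1,0,0],[-3.0,0.12,0,0],[-3.8,0.15,0,0],[-4.0,0.16,0,0],[-4.0,0.16,0,0],[-4.0,0.16,0,0]])

```text
time: 19.97
ee_pos: [0.505, -0.0109, 0.045]
tcp_rot: [-180.0, 0.0, 177.7]
wrist_force: [-0.2, 0.4, -1.1]
opening: 0.0161
grasp_force: 88.4
```

```bash
python3 snap.py 7
```

```text
ee_pos [ 0.5051 -0.0109  0.0449]
tcp_rot [1.799995e+02 2.750000e-02 1.777221e+02]
wrist_force [-0.7566  0.8355 -0.4081]
torque [-0.0022  0.0249 -0.0006]
grasp_force 88.3522
```

View pics/d7.png

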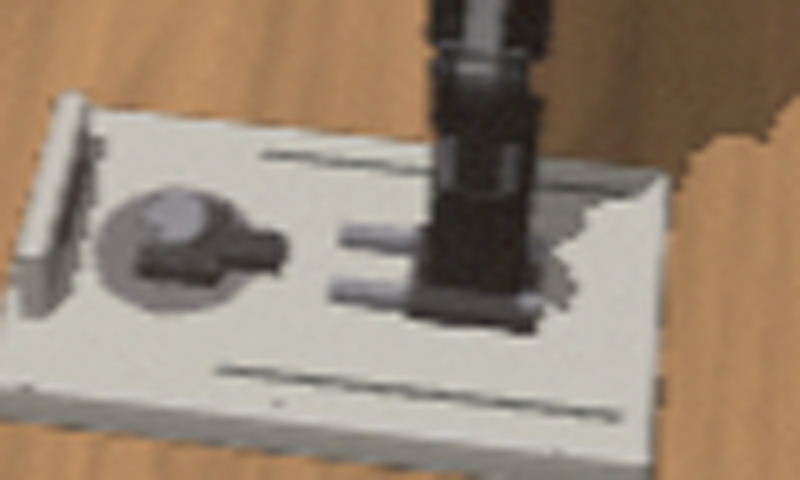

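The crop shows the clip seated around the post with its tail pointing back, and the fork clear of it. Returning the fork to its spot.

>>> servo_tool(moves=[[0,0,2,0],[0,0,4.5,0],[0,0,6,0],[-0.6,-3,6,0],[-1.2,-7,6,0],[-1.9,-11,6,-0.02],[-2.6,-15,6,-0.05],[-3.3,-19,6,-0.05],[-3.8,-22,6,-0.05],[-3.8,-22.1,4,-0.05],[-3.8,-22.1,2,-0.05],[-3.8,-22.1,0,-0.05],[-3.8,-22.1,-1,-0.05],[-3.8,-22.1,-1.5,-0.05],[-3.8,-22.1,-1.5,-0.05],[-3.8,-22.1,-1.5,-0.05]])

```text
time: 21.35
ee_pos: [0.4674, -0.2319, 0.0306]
tcp_rot: [-180.0, 0.0, 174.9]
wrist_force: [0.5, -0.4, -0.6]
opening: 0.0158
grasp_force: 88.3
```

>>> servo_tool(moves=[[0,0,-0.1,0],[0,0,-0.2,0],[0,0,-0.3,0],[0,0,-0.4,0],[0,0,-0.4,0],[0,0,-0.4,0]])

```text
time: 21.85
ee_pos: [0.4669, -0.2319, 0.0258]
tcp_rot: [-180.0, -0.0, 174.9]
wrist_force: [0.5, -1.1, -2.1]
opening: 0.0162
grasp_force: 88.3
```

>>> servo_tool(moves=[[0,0,-0.05,0],[0,0,-0.1,0],[0,0,-0.15,0],[0,0,-0.15,0],[0,0,-0.15,0]])

```text
time: 22.27
ee_pos: [0.4669, -0.2319, 0.0242]
tcp_rot: [180.0, -0.0, 174.9]
wrist_force: [-0.9, -0.3, -0.9]
opening: 0.0158
grasp_force: 88.3
```

>>> servo_tool(moves=[[0,0,-0.05,0],[0,0,-0.1,0],[0,0,-0.1,0],[0,0,-0.1,0]])

```text
time: 22.6
ee_pos: [0.4671, -0.2319, 0.0238]
tcp_rot: [-180.0, 0.0, 174.9]
wrist_force: [-1.2, 0.8, 4.9]
opening: 0.016
grasp_force: 89.2
```

>>> servo_tool(moves=[[0,0,0,0],[0,0,0,0],[0,0,0,0],[0,0,0,0],[0,0,0,0],[0,0,0,0],[0,0,0,0],[0,0,0,0],[0,0,0,0],[0,0,0,0]], claw=0)

```text
time: 23.43
ee_pos: [0.4669, -0.2319, 0.0233]
tcp_rot: [-180.0, 0.0, 174.9]
wrist_force: [-0.2, -0.2, 0.6]
opening: 0.0851
grasp_force: 0.0
```

>>> servo_tool(moves=[[0,0,1,0],[0,0,3,0],[0,0,6,0],[0,0,10,0],[0,0,14,0],[0,0,17,0],[-3,3,19,0],[-6,6,19,0],[-9,9,19,0],[-12,12,19,0],[-13,15,19,0],[-13,18,19,0],[-13,21,19,0],[-13,24,19,0],[-13,27,19,0],[-13,30,19,0],[-13,33,19,0],[-13,36,19,0],[-13,38,19,0],[-13,38,19,0]])

```text
time: 25.1
ee_pos: [0.3366, 0.1508, 0.2138]
tcp_rot: [179.9, 0.0, 175.0]
wrist_force: [-0.7, -0.8, 0.5]
opening: 0.0852
grasp_force: 0.0
```

```bash
python3 - <<'E'
from cr import *
o=get_obs();print(o["time"],o["ee_pos"],o["opening"],o["grasp_force"])
s=camera("side")[:,:,::-1];t=camera("top")[:,:,::-1];cv2.imwrite("pics/side8.png",s);cv2.imwrite("pics/top8.png",t)
for n,im in(("side",s),("top",t)):
    a=cv2.imread(f"pics/{n}0.png");d=(cv2.absdiff(a,im).max(2)>40).astype(np.uint8)
    for c in cv2.findContours(d,0,1)[0]:
        if cv2.contourArea(c)>8:print(n,"changed",cv2.boundingRect(c))
v=cv2.cvtColor(np.ascontiguousarray(s),cv2.COLOR_BGR2HSV)[...,2]
print("side cols 240..266");print("\n".join(f"{r}: "+" ".join(f"{k:3d}" for k in v[r,240:267])for r in range(227,244)))
print("fork side");print("\n".join(f"{r}: "+" ".join(f"{k:3d}" for k in v[r,284:313])for r in range(166,195,3)))
E
```

```text
25.1 [0.3366 0.1508 0.2138] 0.0852115750562724 0.0
side changed (448, 258, 64, 126)
side changed (501, 253, 11, 15)
side changed (495, 250, 12, 10)
side changed (270, 235, 21, 13)
side changed (451, 234, 14, 20)
side changed (242, 234, 19, 7)
side changed (468, 210, 13, 25)
side changed (471, 179, 36, 51)
side changed (493, 169, 19, 11)
side changed (357, 0, 152, 293)
top changed (0, 357, 4, 27)
top changed (240, 340, 59, 36)
top changed (212, 327, 65, 11)
top changed (198, 310, 89, 19)
top changed (184, 299, 75, 16)
top changed (0, 291, 161, 93)
top changed (211, 217, 13, 18)
top changed (218, 200, 6, 7)
side cols 240..266
227: 205 206 206 205 206 206 207 206 204 204 205 206 206 206 207 207 207 206 205 206 206 204 205 207 204 205 206
228: 206 207 207 207 192 176 170 168 182 189 197 208 207 206 206 206 207 205 206 204 205 207 207 206 205 205 204
229: 206 184 171 149 129 140 152 153 148 133 131 143 176 200 206 206 206 207 206 205 207 206 205 205 205 206 206
230: 166 141 131 125 140 151 152 150 150 152 116  99 114 119 180 206 204 207 207 205 205 207 208 208 206 208 206
231: 135 134 131
[... 1972 characters left out ...]
179 176 179 182 183 182 179 155  94  48  43  44  45  46  46  46  47  43  59 149 180 181 179 174
181: 175 178 180 181 182 178 177 178 181 182 180 179 125  54  46  49  43  43  48  43  45  43  43 115 165 180 185 178 169
184: 175 178 169 133 123 136 137 140 146 153 139 101  60  47  44  42  48  45  45  45  42  45  47  91 107 110 161 178 173
187: 177 181 182 179 180 179 178 181 182 182 131  76  57  46  44  45  47  45  46  45  44  49  51  64  91 157 180 178 171
190: 177 155 129 109 101 105 101 103 112 110  89  77  77  76  77  79  80  76  80  78  68 100 139 150 162 176 179 179 178
193: 178 185 185 183 181 179 179 180 180 182 180 184 184 183 163 146 149 130  97  78  65  61  62  83 150 173 179 179 177
```

```bash
python3 - <<'E'
from cr import *
yaw=np.radians(-2.2);R=np.array([[np.cos(yaw),-np.sin(yaw)],[np.sin(yaw),np.cos(yaw)]])
post=np.array([.5958,-.0178])
loc=lambda uv,z:(cast("side",[uv],z)[0,:2]-post)@R*1000
print("tail end",loc([260.3,235.6],.028),loc([259.9,238],.02))
print("near jaw tip",loc([241.9,237.6],.028),loc([241.4,239.3],.020))
print("web rear near corner",loc([251.9,240],.02),loc([251.9,240.4],.02))
print("near jaw outer bottom",loc([248,240.5],.02),"far web corner top",loc([253.8,230],.028))
E
```

```text
tail end [-34.5332   1.5382] [-33.7634   2.3542]
near jaw tip [ 8.92   14.8911] [10.5578 13.5196]
web rear near corner [-15.2857  11.8361] [-15.488   13.1217]
near jaw outer bottom [-6.0989 14.9012] far web corner top [-15.9321 -14.5309]
```

The fork stands exactly where it began and the bystanders show no change. The push profile matches the neck's geometry: first contact, peak 8 mm short, snap 3.5 mm short, then a stop at 14 mm of travel. Handing in.

```bash
python3 -c "
from workcell import *
print(job_done())"
```

```text
the job is handed in; nothing more can be done
None
```

The job is handed in, and `job_done()` returned no verdict: the clip snapped home and was pressed at up to 19.7 N (wrist reading, possibly including some deck friction), the fork is back upright and released at its starting spot, and the remote, grip and console show no movement in the images.

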